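Fetch the adapter ring from behind the bottle and the case

ROBOT

A 7-joint arm with a two-finger parallel gripper is mounted at the origin on a cart in front of the work surface, level with it; the furniture and walls round the work are solid. World frame = base frame: x ahead of the robot, y to its left, z up, the work surface at z = 0. Lengths are in m, angles in degrees, forces in N, time in s.
With the tool pointing down it reaches from about 0.425 to 0.95 m from the base axis. Payload 4.7 kg.
Tool frame: the origin (TCP) lies at the very end of the fingers, on their centre line; the grasp point (between the pads) lies 19 mm behind it; z points along the fingers, y is the line along which they close (so a half turn about z gives the same grasp; the last joint's range is limited). The gripper opens to 85 mm and grips with 20 to 120 N. Pads are 22 mm wide; open, the fingers measure 114 mm over their backs; the gripper's body (76 mm by 85 mm) begins 54 mm behind the grasp point. The pads swing forward as they close: fully open they stand 13 mm farther back than shut.
Start: joints at [74.089, 26.849, -2.785, 87.806, 1.381, 65.374, -4.715], TCP at [0.166, -0.654, 0.231] pointing down, gripper open.
Joint ranges: [-148.3, 148.3], [-19.14, 114.17], [-79.39, 73.82], [5.75, 140.21], [-59.74, 239.74], [12.07, 113.84], [-152.46, 152.46]. Speed limits (degrees/s): [147.25, 147.25, 180, 180, 180, 180, 180].

INTERFACE

Orientations are given as a 3x3 rotation matrix whose columns are the frame's x, y, z axes.
In Python, from plant import env gives the robot as it stands.
- The arm moves only by the tool drive_tool, never from a script. Its argument "commands" is a list of rows, each a list of 3 entries, a list of its own where there are three numbers: the finger opening in mm, from 0 to 85.4, then the shift along the world's x, y, z in units of 40 mm (1.0 is 40 mm), then the turn, a rotation vector about the world's x, y, z in units of 6 degrees (1.0 is 6 degrees). In form: [[hand, [dx, dy, dz], [wx, wy, wz]], ...]. A call has 1 to 8 rows; each row is the pose to reach, as a shift and turn from the pose commanded when the call began; what a row does not reach only later rows make up. A row lasts 1/12 s, in which the tool goes at most 41.7 mm and 7.16 degrees, less where a joint would pass 70% of its speed; a pose out of reach is approached as far as the arm can. A call with a gripper value outside its range is refused whole. The fingers move at their own pace and stop on an object; the grip force is fixed at half the most. Time passes only in rows, so rows that repeat a pose let the fingers close. It gives the time, the measured TCP pose, the force, the opening and the grip force at its end, in the units of the state.
- env.sense(): the state, without advancing time (a new reading comes with each control period).
- env.capture(name): name is "side" or "top" or "wrist"; returns a dict with "frame" (400x640x3 uint8, blue, green, red), "fx", "fy", "cx", "cy" (pixels), "world_to_cam" (4x4, takes a point from world to camera coordinates); the wrist camera has in their place "T_tool_cam" (4x4, takes a point from camera to tool coordinates, whose origin is the TCP and whose axes are the flange's). Camera axes: x right, y up, looking along -z (the intrinsics and any distortion apply to the point x, -y, -z); pixel columns grow to the right and rows downward; lengths in m; the calibration is good to about 2 mm. A picture is of the moment at which its call begins: read the wrist's pose just before it. There is no depth.
- env.finish_job(): hands the job in; it is judged then, once.
The state is a dict: "time": time; "qpos": joint angles; "joint_vel": joint speeds; "joint_efforts": joint torques, N m; "tool_pos": TCP position; "eef_rot": TCP orientation; "wrist_force": force on the tool from outside, world axes, zero at the start; "torque": the same for the moment, N m; "opening": finger opening in m; "grip_force": force on a finger pad.
Only numpy, scipy, OpenCV 4.12 (cv2) and the standard library are available. Lean on these libraries where they do the work, as an engineer would, in place of code of your own. Each camera call takes 0.05 s, during which the arm holds its last target. There are 200 camera calls.

TASK

The camera adapter ring is boxed in at the back of the grey accessory tray. First stand the lens case and the small brown bottle aside in the steel side tray, then set the ring flat in the middle of the round white pedestal, and only then put the case and the bottle back, each on the marked place where it stood at the start. Keep all three upright throughout.

Things in the scene. Friction and masses are not known exactly. Their poses are not given: they have to be found in the camera images.
- objective_case: black round lens case (closed jar with a screw cap and a white label), 49 mm diameter (body 46 mm up to 60 mm high, cap 49 mm above it), 72 mm high, 90 g or so, loose, stands upright; origin at the centre of its underside, z up. Starts on one of the two marked places of the accessory tray, left or right.
- oil_bottle: small brown bottle with black cap, body 30 mm diameter and 52 mm high, cap 24 mm diameter up to 62 mm high, about 40 g, loose, stands upright; origin at the centre of its underside, z up. Starts on the other marked place.
- adapter_ring: black adapter ring with a silver top lip, 42 mm outer diameter up to 17 mm high, top lip 36 mm, 21 mm high in all, about 60 g, loose, lies flat, round about z; origin at the centre of its underside, z up. Starts in the nook of the accessory tray.
- accessory_tray: grey tray, fixed, 94 (x) by 190 mm (y), lip 8 mm, floor 4 mm above the bench; origin mid underside; x points to its back, away from the robot, +-0.25 rad. White 56 mm circles mark places at x 3, y +50 and -50 mm. Ring seat at x 15, y 0; round its back an aluminium wall, top 34 mm, from x 35 to 46, |y| under 25 mm. Case and bottle gone, the ring can be gripped along the tray's y.
- side_tray: shallow stainless steel tray, fixed, 100 mm (its x) by 170 mm (its y), lip 8 mm high and 3 mm thick, inner floor 3 mm above the bench; origin at the centre of its underside, up to 0.2 rad turned. Room for the case and the bottle side by side, for example at y = +40 and -40 mm.
- pedestal: low round white pedestal, fixed, 90 mm diameter, flat top 16 mm above the bench with a dark circle of 48 mm about its middle; origin at the centre of its underside, z up. A low box (16 mm high) and a flat memory stick lie 65 mm or so to its left and right.

How it is judged:
By the outcome, as a careful person would: the job done as asked, in the order asked, and still so for the second after the job is handed in, with the robot touching nothing.
It also fails if it takes over 104 s, if anything falls off the work surface, if the arm or the gripper's body presses on something with over 40 N, if the wrist force passes 120 N, or if a joint passes its speed limit or range.

## Working session

There is one attempt and no reset: what is moved stays moved. The work goes in short steps, Python scripts to look and compute and a tool call to move; the robot and the scene stay as the last step left them, time stands still between calls to the robot, and variables do not carry over. Pictures are saved under pics/ and viewed, at most 17 in all, crops included, and the job is handed in when it is done.

Besides the shell and the picture viewer there is one more tool, called after "Request:" in YAML: its name, and indented under it one key for each argument. drive_tool: Moves the arm, as the interface text tells. Its arguments: {"type":"object","properties":{"commands":{"type":"array"}},"required":["commands"]}

```bash
ls; mkdir -p pics
python3 - <<'E'
from plant import env
import cv2,numpy as np
s=env.sense();print(s['time'],s['tool_pos'],s['eef_rot'],s['opening'],s['wrist_force'])
for n in('side','top'):
    c=env.capture(n);cv2.imwrite(f'pics/{n}0.png',c['frame']);print(n,{k:(np.round(v,4).tolist() if k!='frame' else 0) for k,v in c.items()})
E
```

```text
pics
0.0 [ 0.16602132 -0.65365288  0.23023143] [[ 9.69221839e-01  2.46188305e-01 -5.88217437e-04]
 [ 2.46188987e-01 -9.69219970e-01  1.90574574e-03]
 [-1.00939775e-04 -1.99190304e-03 -9.99998011e-01]] 0.08554898035868391 [-0.80097436  0.15268359 -0.54055188]
side {'frame': 0, 'fx': 423.6579, 'fy': 423.6579, 'cx': 321.6405, 'cy': 197.2375, 'world_to_cam': [[-0.327, 0.945, 0.0075, -0.0654], [-0.8378, -0.2935, 0.4604, 0.5166], [0.4373, 0.1443, 0.8877, -1.1516], [0.0, 0.0, 0.0, 1.0]]}
top {'frame': 0, 'fx': 498.8595, 'fy': 498.8595, 'cx': 319.5399, 'cy': 197.2154, 'world_to_cam': [[-0.0206, -0.9993, 0.0302, 0.2661], [0.9957, -0.0178, 0.0909, -0.5336], [-0.0903, 0.0319, 0.9954, -0.8893], [0.0, 0.0, 0.0, 1.0]]}
```

View pics/side0.png

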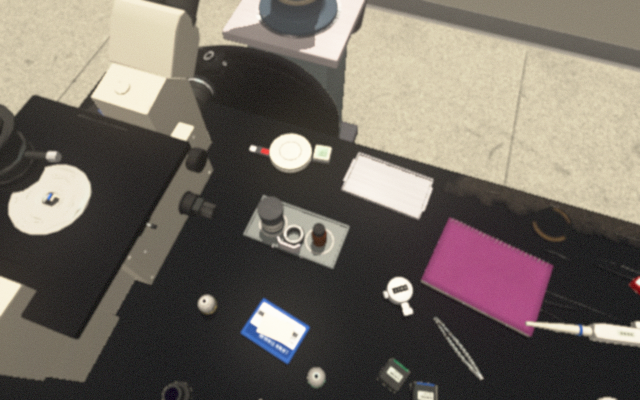

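View pics/top0.png

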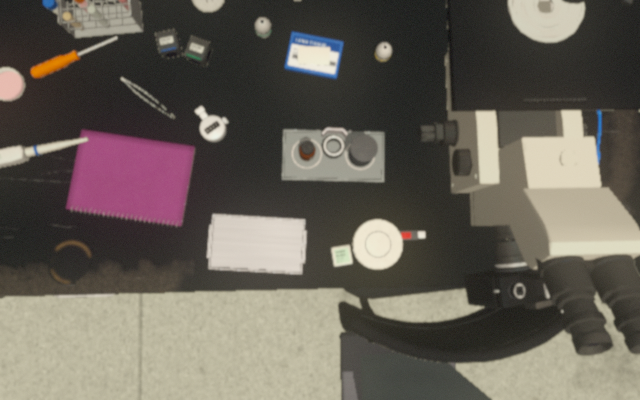

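Side view: pedestal (291,152), side tray (388,184), accessory tray (297,231) with case (271,215), ring (291,234) and bottle (319,236). Top view: pedestal (378,244), side tray (257,243), tray (333,155), bottle (306,150), ring (333,146), case (362,150). The case is on the −y place and the bottle is on the +y place.

```bash
cat > h.py <<'E'
from plant import env
import cv2,numpy as np
def cam(c,s=None):
    """returns origin, R(world from cam)"""
    if 'world_to_cam' in c: T=np.linalg.inv(np.array(c['world_to_cam']))
    else:
        W=np.eye(4);W[:3,:3]=s['eef_rot'];W[:3,3]=s['tool_pos'];T=W@np.array(c['T_tool_cam'])
    return T
def ray(c,T,uv):
    d=np.array([(uv[0]-c['cx'])/c['fx'],-(uv[1]-c['cy'])/c['fy'],-1.]);d=T[:3,:3]@d
    return T[:3,3],d/np.linalg.norm(d)
def onz(c,T,uv,z):
    o,d=ray(c,T,uv);return o+d*(z-o[2])/d[2]
def tri(rs):
    A=sum(np.eye(3)-np.outer(d,d) for o,d in rs);b=sum((np.eye(3)-np.outer(d,d))@o for o,d in rs)
    p=np.linalg.solve(A,b);return p,[np.linalg.norm(np.cross(p-o,d)) for o,d in rs]
def proj(c,T,p):
    q=np.linalg.inv(T)@np.r_[p,1];return np.array([c['cx']+c['fx']*q[0]/-q[2],c['cy']-c['fy']*q[1]/-q[2]])
E
python3 - <<'E'
from h import *
np.set_printoptions(precision=4,suppress=True)
c=env.capture('top');T=cam(c);s=env.capture('side');S=cam(s)
print(T[:3,3],S[:3,3])
for n,a,b,z in [('ped',(378,244),(291,152),.016),('side',(257,243.5),(388,184),.003),('tray',(333,155),(297,231),.004),('ring',(333,145),(292,233),.021),('botcap',(306,146),(320,228),.062),('casetop',(363,149),(270,204),.072)]:
    print(n,onz(c,T,a,z),onz(s,S,b,z),*tri([ray(c,T,a),ray(s,S,b)]))
w=env.capture('wrist');print(w['T_tool_cam'],w['fx'],w['cx'],w['cy']);print(env.sense()['time'])
for p in [(0,0,0),(.5,-.05,0)]:print(proj(c,T,p))
E
```

```text
[0.4565 0.2848 0.9257] [0.915  0.3796 0.7849]
ped [0.4515 0.1508 0.016 ] [0.4539 0.1561 0.016 ] [0.4509 0.1522 0.0104] [np.float64(0.00223369623454932), np.float64(0.002233696234549387)]
side [0.4569 0.3718 0.003 ] [0.4535 0.3748 0.003 ] [0.4566 0.3731 0.0076] [np.float64(0.0017225019985509379), np.float64(0.0017225019985509708)]
tray [0.6189 0.2284 0.004 ] [0.6182 0.2311 0.004 ] [0.6185 0.2298 0.0043] [np.float64(0.0014078604847878292), np.float64(0.0014078604847877188)]
ring [0.6346 0.229  0.021 ] [0.6318 0.2267 0.021 ] [0.6337 0.2286 0.0266] [np.float64(0.0008040422124315194), np.float64(0.0008040422124314737)]
botcap [0.6254 0.279  0.062 ] [0.6205 0.2803 0.062 ] [0.6237 0.2802 0.0694] [np.float64(0.0011180773791881911), np.float64(0.0011180773791883204)]
casetop [0.6167 0.1801 0.072 ] [0.6094 0.1769 0.072 ] [0.6146 0.181  0.0844] [np.float64(0.0006094849490284653), np.float64(0.0006094849490286781)]
[[-0.0013  0.95    0.3124  0.08  ]
 [ 1.      0.0013  0.0002 -0.0014]
 [-0.0003  0.3124 -0.95   -0.1422]
 [ 0.      0.      0.      1.    ]] 282.8839977065448 319.396391276446 196.56537336256952
0.25
[468.8096 496.5218]
[482.4985 215.7733]
```

Run:
```python
from h import *
np.set_printoptions(precision=3,suppress=True)
c=env.capture('top');T=cam(c);s=env.capture('side');S=cam(s)
for n,a,b in [('whiteknob',(570,157),(121,88)),('blackknob2',(462,160),(197,158)),('blackknob1',(437,133),(197,205)),('stagecorner?',(447,109),(80,332)),('disc',(547,5),(50,198)),('whitetopcorner',(528,136),(104,68))]:
    print(n,*tri([ray(c,T,a),ray(s,S,b)]))
for z in(.1,.2,.3,.4,.5):print(z,[onz(c,T,p,z) for p in[(595,350),(620,345),(548,238),(475,290)]])
print(proj(s,S,(0,0,0)),proj(s,S,(0,0,.2)),proj(s,S,(.2,0,0)))
st=env.sense();w=env.capture('wrist');cv2.imwrite('pics/w0.png',w['frame'])
```

```text
whiteknob [ 0.568 -0.087  0.247] [np.float64(0.0013802015561857797), np.float64(0.0013802015561857606)]
blackknob2 [0.586 0.025 0.119] [np.float64(0.001876502389747824), np.float64(0.0018765023897479303)]
blackknob1 [0.649 0.041 0.051] [np.float64(0.00215193935103924), np.float64(0.0021519393510392735)]
stagecorner? [ 0.864 -0.157 -0.308] [np.float64(0.09855315742333132), np.float64(0.09855315742333122)]
disc [ 0.782 -0.062  0.26 ] [np.float64(0.0009356018845084421), np.float64(0.0009356018845083457)]
whitetopcorner [ 0.596 -0.019  0.332] [np.float64(0.028357117796781333), np.float64(0.028357117796781087)]
0.1 [array([ 0.271, -0.19 ,  0.1  ]), array([ 0.278, -0.232,  0.1  ]), array([ 0.456, -0.123,  0.1  ]), array([0.373, 0.005, 0.1  ])]
0.2 [array([ 0.294, -0.132,  0.2  ]), array([ 0.3  , -0.169,  0.2  ]), array([ 0.456, -0.073,  0.2  ]), array([0.383, 0.039, 0.2  ])]
0.3 [array([ 0.316, -0.075,  0.3  ]), array([ 0.321, -0.107,  0.3  ]), array([ 0.456, -0.024,  0.3  ]), array([0.393, 0.073, 0.3  ])]
0.4 [array([ 0.338, -0.017,  0.4  ]), array([ 0.343, -0.044,  0.4  ]), array([0.456, 0.025, 0.4  ]), array([0.403, 0.107, 0.4  ])]
0.5 [array([0.361, 0.04 , 0.5  ]), array([0.364, 0.018, 0.5  ]), array([0.456, 0.075, 0.5  ]), array([0.413, 0.14 , 0.5  ])]
[297.564   7.187] [293.829 -67.505] [269.549  58.274]
```

View pics/w0.png

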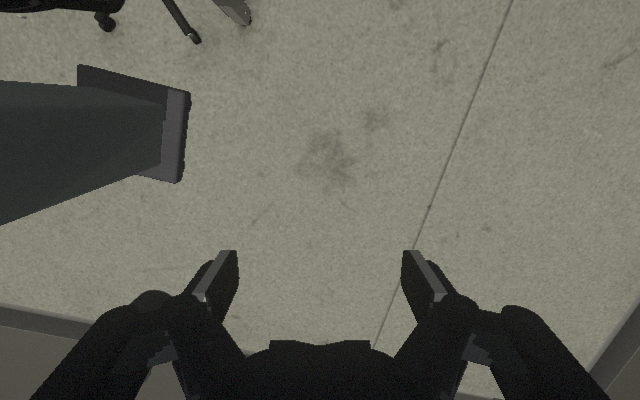

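The wrist view shows only the floor, with the fingertips at about (230,255) and (405,255). In the fixed views the microscope's white block (knob about z 0.25) and eyepieces (roughly z 0.25–0.3, y below 0) lie between the start pose and the work. I'll swing over them at z 0.45.

Request:
drive_tool:
  commands:
    - [85,[0,0,5.5],[0,0,0]]
    - [85,[0,0,5.5],[0,0,0]]
    - [85,[0,0,5.5],[0,0,0]]
    - [85,[0,0,5.5],[0,0,0]]
    - [85,[0,0,5.5],[0,0,0]]
    - [85,[0,0,5.5],[0,0,0]]
    - [85,[0,0,5.5],[0,0,0]]

```text
time: 0.98
tool_pos: [0.1666, -0.6554, 0.457]
eef_rot: [[0.969, 0.246, 0.003], [0.246, -0.969, -0.009], [0.001, 0.01, -1.0]]
wrist_force: [0.1, 0.4, -0.6]
opening: 0.0849
grip_force: 0.0
```

Request:
drive_tool:
  commands:
    - [85,[4.85,5.6,0],[0,0,4.3]]
    - [85,[4.85,5.6,0],[0,0,4.3]]
    - [85,[4.85,5.6,0],[0,0,4.3]]
    - [85,[4.85,5.6,0],[0,0,4.3]]
    - [85,[4.85,5.6,0],[0,0,4.3]]
    - [85,[4.85,5.6,0],[0,0,4.3]]
    - [85,[4.85,5.6,0],[0,0,4.3]]
    - [85,[4.85,5.6,0],[0,0,4.3]]

```text
time: 1.65
tool_pos: [0.3665, -0.4221, 0.4505]
eef_rot: [[0.756, 0.654, 0.002], [0.654, -0.756, 0.005], [0.005, -0.002, -1.0]]
wrist_force: [0.5, 0.8, -0.4]
opening: 0.085
grip_force: 0.0
```

Request:
drive_tool:
  commands:
    - [85,[4.15,6,0],[0,0,4.2]]
    - [85,[4.15,6,0],[0,0,4.2]]
    - [85,[4.15,6,0],[0,0,4.2]]
    - [85,[4.15,6,0],[0,0,4.2]]
    - [85,[4.15,6,0],[0,0,4.2]]
    - [85,[4.15,6,0],[0,0,4.2]]
    - [85,[4.15,6,0],[0,0,4.2]]
    - [85,[4.15,6,0],[0,0,4.2]]

```text
time: 2.32
tool_pos: [0.5297, -0.1802, 0.4498]
eef_rot: [[0.404, 0.915, 0.0], [0.915, -0.404, 0.006], [0.006, -0.002, -1.0]]
wrist_force: [1.2, 1.4, -0.2]
opening: 0.0849
grip_force: 0.0
```

Request:
drive_tool:
  commands:
    - [85,[0.85,7.25,0],[0,0,4.2]]
    - [85,[0.85,7.25,0],[0,0,4.2]]
    - [85,[0.85,7.25,0],[0,0,4.2]]
    - [85,[0.85,7.25,0],[0,0,4.2]]
    - [85,[0.85,7.25,0],[0,0,4.2]]
    - [85,[0.85,7.25,0],[0,0,4.2]]
    - [85,[0.85,7.25,0],[0,0,4.2]]
    - [85,[0.85,7.25,0],[0,0,4.2]]

```text
time: 2.98
tool_pos: [0.5581, 0.1098, 0.45]
eef_rot: [[-0.024, 1.0, -0.003], [1.0, 0.024, 0.006], [0.006, -0.003, -1.0]]
wrist_force: [-2.0, 0.1, 0.1]
opening: 0.0851
grip_force: 0.0
```

Request:
drive_tool:
  commands:
    - [85,[1,2.5,-4.5],[0,0,0]]
    - [85,[1,2.5,-4.5],[0,0,0]]
    - [85,[1,2.5,-4.5],[0,0,0]]
    - [85,[1,2.5,-4.5],[0,0,0]]
    - [85,[1,2.5,-4.5],[0,0,0]]
    - [85,[1,2.5,-4.5],[0,0,0]]
    - [85,[1,2.5,-4.5],[0,0,0]]
    - [85,[1,2.5,-4.5],[0,0,0]]

```text
time: 3.65
tool_pos: [0.6006, 0.1989, 0.2717]
eef_rot: [[-0.007, 1.0, 0.0], [1.0, 0.007, -0.0], [-0.0, 0.0, -1.0]]
wrist_force: [1.2, -0.7, -0.5]
opening: 0.0853
grip_force: 0.0
```

```bash
cat > shot.py <<'E'
import sys,pickle
from h import *
s=env.sense();c=env.capture('wrist');n=sys.argv[1]
pickle.dump((s,c),open(f'pics/{n}.pkl','wb'));cv2.imwrite(f'pics/{n}.png',c['frame'])
print(s['time'],s['tool_pos'],np.round(s['joint_vel'],3),np.round(s['qpos'],1))
E
python3 shot.py w1
```

```text
3.65 [0.60062546 0.19892091 0.27170418] [ 0.83  -1.98  -0.321 -1.527  0.021 -0.021 -0.239] [  6.2  26.2 -40.2  89.4  17.5  70.9 -36.5]
```

View pics/w1.png

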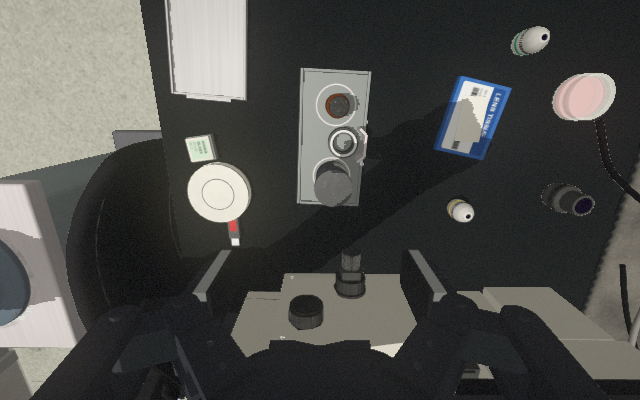

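Wrist view: accessory tray (335,137), bottle (337,104), ring (345,142), case (333,184), pedestal (219,192), side tray cut off at (207,45), microscope knobs at (350,275). I'll take a second view farther +y and −x.

Request:
drive_tool:
  commands:
    - [85,[-2,2.5,0],[0,0,0]]
    - [85,[-2,2.5,0],[0,0,0]]
    - [85,[-2,2.5,0],[0,0,0]]
    - [85,[-2,2.5,0],[0,0,0]]
    - [85,[-2,2.5,0],[0,0,0]]
    - [85,[-2,2.5,0],[0,0,0]]
    - [85,[-2,2.5,0],[0,0,0]]

```text
time: 4.28
tool_pos: [0.5221, 0.2978, 0.2724]
eef_rot: [[-0.004, 1.0, 0.003], [1.0, 0.004, -0.0], [-0.0, 0.003, -1.0]]
wrist_force: [0.1, -0.0, -0.2]
opening: 0.085
grip_force: 0.0
```

```bash
python3 shot.py w2
python3 - <<'E'
import pickle,cv2,numpy as np
a=pickle.load(open('pics/w2.pkl','rb'))[1]['frame'];b=pickle.load(open('pics/w1.pkl','rb'))[1]['frame']
v=np.hstack([cv2.resize(b[60:220,280:400],None,fx=3,fy=3,interpolation=2),cv2.resize(a[100:260,360:500],None,fx=3,fy=3,interpolation=2)])
cv2.imwrite('pics/crop1.png',v)
E
```

```text
4.2833 [0.52213241 0.29779654 0.27239263] [ 0.441  0.735  0.298  0.22  -0.167 -0.134 -0.215] [ -2.4  23.3 -42.4  93.7  16.7  69.3 -48.1]
```

View pics/w2.png

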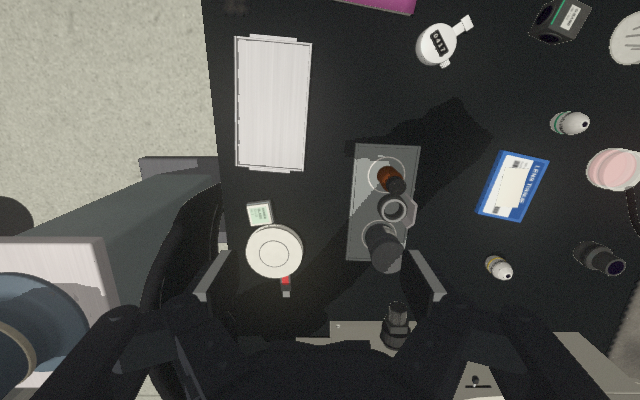

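View pics/crop1.png

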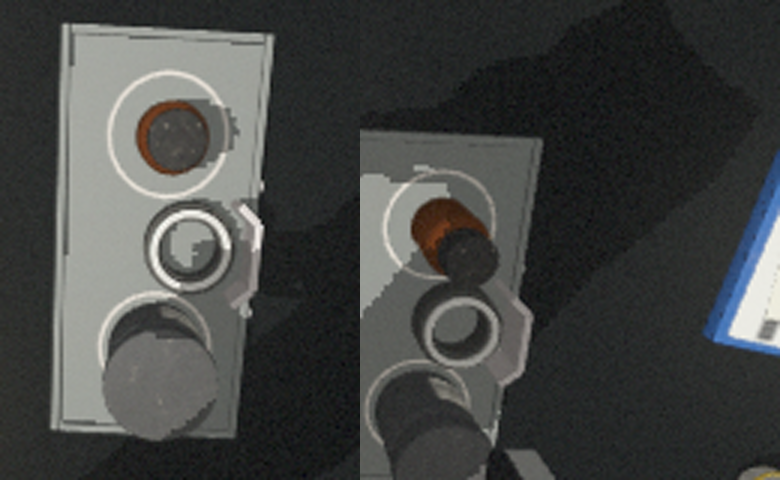

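Both views show the two white circles. In w1 the bottle's circle is at (336,105), cap (339,106), ring lip (343,143), case top (333,188) and the case's circle about (332,177). In w2 the circle is at (387,174), cap (396,185), lip (394,210), case top (386,256), pedestal (274,251) and side tray (272,104). I'll refine these with masks and triangulate.

```bash
cat > meas.py <<'E'
from h import *
import pickle
np.set_printoptions(precision=4,suppress=True)
V={n:pickle.load(open(f'pics/{n}.pkl','rb')) for n in('w1','w2')}
def circ(img,c,rmin,rmax,mode,thr=None):
    """edge-radial fit: along rays from c, pick strongest gradient (mode +1 dark->bright outward,-1 opposite) or ridge (0); fitEllipse w/ outlier cut"""
    g=cv2.GaussianBlur(cv2.cvtColor(img,cv2.COLOR_BGR2GRAY),(3,3),0).astype(np.float32)
    th=np.radians(np.arange(0,360,4));r=np.arange(rmin,rmax,.25)
    X=(c[0]+np.outer(np.cos(th),r)).astype(np.float32);Y=(c[1]+np.outer(np.sin(th),r)).astype(np.float32)
    P=cv2.remap(g,X,Y,cv2.INTER_LINEAR);Q=P if mode==0 else np.gradient(P,axis=1)*mode
    k=Q.argmax(1);w=Q.max(1);i=np.arange(len(th));pts=np.stack([X[i,k],Y[i,k]],1)
    ok=w>np.median(w)*.5
    for _ in range(4):
        e=cv2.fitEllipse(pts[ok]);rr=np.hypot(*(pts-e[0]).T);m=np.median(rr[ok]);
        ok=ok&(abs(rr-(e[1][0]+e[1][1])/4)<max(1.2,.08*m))
    return np.array(e[0]),np.round(e[1],1),int(ok.sum())
E
cat > m1.py <<'E'
from meas import *
seeds={'botcirc':((336,104.7),(386.7,174.3),15,24,0),'casecirc':((331.7,176.7),(379.3,237.3),15,24,0),'lip':((343.3,143.3),(394,210.3),9,17,-1),
'cap':((339.3,106.3),(396,185.3),7,14,1),'casetop':((333.3,187.7),(386,252),14,24,1),'ped':((219,192),(274,251.5),24,36,-1),'pedcirc':((219,193),(274,252.5),12,20,-1)}
for n,(a,b,r0,r1,m) in seeds.items():
    R=[];o=[]
    for k,u in(('w1',a),('w2',b)):
        s,c=V[k];T=cam(c,s);e=circ(c['frame'],u,r0,r1,m);R.append(ray(c,T,e[0]));o.append((np.round(e[0],1).tolist(),e[1].tolist(),e[2]))
    p,res=tri(R);print(n,p*1000,np.round(np.array(res)*1e3,1),o)
E
python3 m1.py
```

```text
botcirc [621.8417 279.0174   3.4113] [0.3 0.3] [([335.7, 104.5], [39.5, 41.3], 69), ([386.0, 174.5], [34.7, 37.1], 52)]
casecirc [617.4693 178.6783  14.4004] [0.6 0.6] [([331.0, 177.4], [37.5, 40.3], 39), ([380.3, 238.2], [37.2, 39.5], 41)]
lip [632.0703 229.1653  22.4513] [0.1 0.1] [([343.0, 142.9], [26.6, 27.2], 90), ([393.3, 210.2], [23.1, 25.1], 82)]
cap [620.7848 277.8515  58.5541] [0.6 0.6] [([337.5, 105.5], [23.8, 25.2], 66), ([394.5, 185.5], [22.1, 23.2], 42)]Traceback (most recent call last):
  File "m1.py", line 7, in <module>
    s,c=V[k];T=cam(c,s);e=circ(c['frame'],u,r0,r1,m);R.append(ray(c,T,e[0]));o.append((np.round(e[0],1).tolist(),e[1].tolist(),e[2]))
                          ~~~~^^^^^^^^^^^^^^^^^^^^^^
  File "meas.py", line 14, in circ
    e=cv2.fitEllipse(pts[ok]);rr=np.hypot(*(pts-e[0]).T);m=np.median(rr[ok]);
cv2.error: OpenCV(4.12.0) /io/opencv/modules/imgproc/src/shapedescr.cpp:361: error: (-201:Incorrect size of input array) There should be at least 5 points to fit the ellipse in function 'fitEllipseNoDirect'
```

Run:
```python
from meas import *
s,c=V['w1'];T=cam(c,s);s2,c2=V['w2'];T2=cam(c2,s2)
print('casetop',onz(c,T,(333.3,187.7),.076),onz(c2,T2,(386,254),.076),tri([ray(c,T,(333.3,187.7)),ray(c2,T2,(386,254))]))
print('casecirc z4',onz(c,T,(331,177.4),.004),onz(c2,T2,(380.3,238.2),.004),'bot',onz(c,T,(335.7,104.5),.004),onz(c2,T2,(386,174.5),.004))
# white blobs: pedestal (both), side tray (w2)
for n,(ss,cc),roi in(('ped1',V['w1'],(160,140,255,228)),('ped2',V['w2'],(243,222,305,282)),('side2',V['w2'],(228,28,318,178))):
    x0,y0,x1,y1=roi;g=cv2.cvtColor(cc['frame'],cv2.COLOR_BGR2GRAY)[y0:y1,x0:x1]
    m=(g>120).astype(np.uint8);n_,l,st,_=cv2.connectedComponentsWithStats(m);i=1+st[1:,4].argmax()
    ct=max(cv2.findContours((l==i).astype(np.uint8),0,1)[0],key=cv2.contourArea);h=cv2.convexHull(ct)
    TT=cam(cc,ss)
    if 'ped' in n:
        e=cv2.fitEllipse(h);u=np.array(e[0])+(x0,y0);print(n,u,e[1],onz(cc,TT,u,.016))
    else:
        b=cv2.boxPoints(cv2.minAreaRect(h))+(x0,y0);print(n,b.tolist());P=np.array([onz(cc,TT,q,.006) for q in b]);print(P,P.mean(0))
```

```text
casetop [0.6174 0.1809 0.076 ] [0.6123 0.1863 0.076 ] (array([0.6183, 0.1744, 0.0546]), [np.float64(0.000352546882777317), np.float64(0.00035254688277717603)])
casecirc z4 [0.6175 0.1757 0.004 ] [0.6203 0.1739 0.004 ] bot [0.622  0.2792 0.004 ] [0.6215 0.2789 0.004 ]
ped1 [219.4414 193.2768] (59.51884841918945, 67.76055908203125) [0.4529 0.1536 0.016 ]
ped2 [272.4464 249.2354] (54.62555694580078, 63.85470199584961) [0.4484 0.1603 0.016 ]
side2 [[225.17699432373047, 168.3450927734375], [234.2389373779297, 32.41592979431152], [312.0265350341797, 37.601776123046875], [302.96459197998047, 173.53094482421875]]
[[0.3836 0.2882 0.006 ]
 [0.413  0.465  0.006 ]
 [0.5122 0.4595 0.006 ]
 [0.4979 0.2806 0.006 ]] [0.4517 0.3733 0.006 ]
```

Request:
drive_tool:
  commands:
    - [65,[2.48,-0.48,-4.3],[0,0,0]]
    - [65,[2.48,-0.48,-4.3],[0,0,0]]
    - [65,[2.48,-0.48,-4.3],[0,0,0]]
    - [65,[2.48,-0.48,-4.3],[0,0,0]]
    - [65,[2.48,-0.48,-4.3],[0,0,0]]
    - [65,[2.48,-0.48,-4.3],[0,0,0]]
    - [65,[2.48,-0.48,-4.3],[0,0,0]]
    - [65,[2.48,-0.48,-4.3],[0,0,0]]

```text
time: 5.0
tool_pos: [0.6199, 0.281, 0.1009]
eef_rot: [[-0.007, 1.0, 0.001], [1.0, 0.007, 0.002], [0.002, 0.001, -1.0]]
wrist_force: [0.2, 1.4, -0.5]
opening: 0.0649
grip_force: 0.0
```

Request:
drive_tool:
  commands:
    - [65,[0,0,0],[0,0,0]]
    - [65,[0,0,0],[0,0,0]]
    - [65,[0,0,0],[0,0,0]]

```text
time: 5.25
tool_pos: [0.6196, 0.2815, 0.1015]
eef_rot: [[-0.009, 1.0, 0.003], [1.0, 0.009, 0.001], [0.001, 0.003, -1.0]]
wrist_force: [-0.2, 0.4, -0.6]
opening: 0.0648
grip_force: 0.0
```

```bash
python3 shot.py w3
python3 - <<'E'
import cv2
i=cv2.imread('pics/w3.png');cv2.imwrite('pics/w3c.png',cv2.resize(i[150:400,180:460],None,fx=2,fy=2))
E
```

```text
5.25 [0.61962097 0.2814807  0.1015479 ] [ 0.034  0.563  0.475  0.131  0.115 -0.012 -0.006] [ -4.2  39.2 -36.   92.4  26.4  56.9 -48.1]
```

View pics/w3c.png

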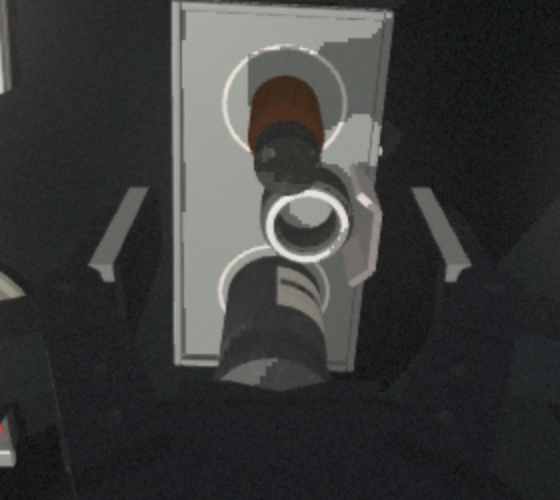

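The close view shows the bottle cap at full-image (323.5,229), its circle at (322.5,202), the ring lip at (333,263) and the fingers straddling it.

Run:
```python
from meas import *
V['w3']=pickle.load(open('pics/w3.pkl','rb'))
s,c=V['w3'];T=cam(c,s);f=c['frame']
for n,u,z,a in(('cap',(323.5,229),.066,(14,20,1)),('botcirc',(322.5,202),.004,(26,36,0)),('lip',(333,263),.025,(15,26,-1))):
    try:
        e=circ(f,u,*a);print(n,e,onz(c,T,e[0],z),onz(c,T,u,z))
    except Exception as x:print(n,onz(c,T,u,z))
    if n=='botcirc':r3=ray(c,T,e[0])
s1,c1=V['w1'];print(tri([ray(c1,cam(c1,s1),(335.7,104.5)),r3]))
```

```text
cap (array([323.1056, 226.3231]), array([37.4, 42.3]), 25) [0.6217 0.2831 0.066 ] [0.622  0.2811 0.066 ]
botcirc (array([322.2173, 202.8487]), array([59.8, 62.1]), 61) [0.6218 0.2783 0.004 ] [0.6221 0.2791 0.004 ]
lip (array([333.0243, 262.3945]), array([36.4, 41.1]), 74) [0.6316 0.2301 0.025 ] [0.6316 0.2295 0.025 ]
(array([0.6218, 0.2792, 0.0066]), [np.float64(1.7363385773843046e-05), np.float64(1.7363385773784997e-05)])
```

Request:
drive_tool:
  commands:
    - [65,[0.055,-0.05,0],[0,0,0]]
    - [65,[0.055,-0.05,-0.7],[0,0,0]]
    - [65,[0.055,-0.05,-1.4],[0,0,0]]
    - [65,[0.055,-0.05,-2.08],[0,0,0]]
    - [65,[0.055,-0.05,-2.08],[0,0,0]]
    - [65,[0.055,-0.05,-2.08],[0,0,0]]

```text
time: 5.8
tool_pos: [0.6209, 0.278, 0.0152]
eef_rot: [[-0.008, 1.0, -0.002], [1.0, 0.008, -0.001], [-0.001, -0.002, -1.0]]
wrist_force: [1.3, 0.7, -0.1]
opening: 0.065
grip_force: 0.0
```

Request:
drive_tool:
  commands:
    - [22,[0,0,0],[0,0,0]]
    - [22,[0,0,0],[0,0,0]]
    - [22,[0,0,0],[0,0,0]]
    - [22,[0,0,0],[0,0,0]]
    - [22,[0,0,0],[0,0,0]]
    - [22,[0,0,0],[0,0,0]]
    - [22,[0,0,0],[0,0,0]]
    - [22,[0,0,0],[0,0,0]]

```text
time: 6.47
tool_pos: [0.623, 0.2795, 0.0186]
eef_rot: [[-0.008, 1.0, 0.004], [1.0, 0.008, 0.002], [0.002, 0.004, -1.0]]
wrist_force: [0.6, -0.4, 6.3]
opening: 0.0278
grip_force: 59.2
```

Request:
drive_tool:
  commands:
    - [22,[0,0,0.4],[0,0,0]]
    - [22,[0,0,0.9],[0,0,0]]
    - [22,[0,0,1.5],[0,0,0]]
    - [22,[0,0,1.5],[0,0,0]]
    - [22,[0,0,1.5],[0,0,0]]

```text
time: 6.88
tool_pos: [0.6227, 0.2793, 0.0789]
eef_rot: [[-0.008, 1.0, 0.004], [1.0, 0.008, 0.002], [0.002, 0.004, -1.0]]
wrist_force: [-1.3, 0.1, -0.5]
opening: 0.0279
grip_force: 59.2
```

Request:
drive_tool:
  commands:
    - [22,[-0.4,0.3,0],[0,0,0]]
    - [22,[-1.0,0.8,0],[0,0,0]]
    - [22,[-1.7,1.35,0],[0,0,0]]
    - [22,[-2.4,1.9,0],[0,0,0]]
    - [22,[-3.1,2.45,0],[0,0,0]]
    - [22,[-3.75,2.95,0],[0,0,0]]
    - [22,[-4.15,3.27,0],[0,0,0]]
    - [22,[-4.15,3.27,0],[0,0,0]]

```text
time: 7.55
tool_pos: [0.4493, 0.4134, 0.0762]
eef_rot: [[-0.017, 1.0, -0.004], [1.0, 0.017, 0.002], [0.002, -0.003, -1.0]]
wrist_force: [-0.7, 0.9, -0.3]
opening: 0.0279
grip_force: 59.2
```

```bash
python3 shot.py w4
```

```text
7.55 [0.44934923 0.41343486 0.07623298] [ 2.866  0.532  3.167 -1.736  1.775  0.879  2.235] [-20.   35.8 -36.8 103.2  26.9  50.1 -68.4]
```

View pics/w4.png

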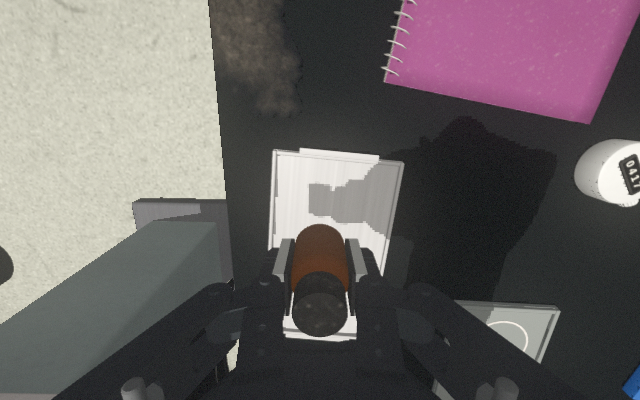

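The bottle is held upright between the pads. The side tray's far corners are at (273,151) and (404,162), with the bottle about mid-width.

Run:
```python
from meas import *
s,c=pickle.load(open('pics/w4.pkl','rb'));T=cam(c,s)
a=onz(c,T,(273,150.5),.008);b=onz(c,T,(404,162),.008);print(a,b,np.linalg.norm(a-b),np.degrees(np.arctan2(*(b-a)[1::-1])))
d=(b-a)/np.linalg.norm(b-a);n=np.array([d[1],-d[0],0]);m=(a+b)/2;print('center',m+.085*n,'case',m+.125*n,'bottle',m+.045*n,s['tool_pos'])
s=env.sense();print(s['tool_pos'])
```

```text
[0.4132 0.4612 0.008 ] [0.5115 0.4542 0.008 ] 0.09851068059953837 -4.074859433134897
center [0.4563 0.3729 0.008 ] case [0.4535 0.333  0.008 ] bottle [0.4592 0.4128 0.008 ] [0.4493 0.4134 0.0762]
[0.4524 0.4112 0.076 ]
```

Request:
drive_tool:
  commands:
    - [22,[0.08,0.05,0],[0,0,0]]
    - [22,[0.08,0.05,0],[0,0,0]]
    - [22,[0.08,0.05,-0.5],[0,0,0]]
    - [22,[0.08,0.05,-1],[0,0,0]]
    - [22,[0.08,0.05,-1.3],[0,0,0]]
    - [22,[0.08,0.05,-1.3],[0,0,0]]
    - [22,[0.08,0.05,-1.3],[0,0,0]]

```text
time: 8.18
tool_pos: [0.4594, 0.4105, 0.0235]
eef_rot: [[-0.006, 1.0, -0.001], [1.0, 0.006, -0.001], [-0.001, -0.001, -1.0]]
wrist_force: [-0.2, 0.3, -0.1]
opening: 0.0278
grip_force: 59.2
```

Request:
drive_tool:
  commands:
    - [22,[0,0,-0.07],[0,0,0]]
    - [22,[0,0,-0.15],[0,0,0]]
    - [22,[0,0,-0.15],[0,0,0]]
    - [22,[0,0,-0.15],[0,0,0]]

```text
time: 8.52
tool_pos: [0.459, 0.4115, 0.0186]
eef_rot: [[-0.008, 1.0, 0.001], [1.0, 0.008, 0.0], [0.0, 0.001, -1.0]]
wrist_force: [-0.5, 1.0, 0.2]
opening: 0.0277
grip_force: 59.2
```

Request:
drive_tool:
  commands:
    - [22,[0,0,-0.03],[0,0,0]]
    - [22,[0,0,-0.04],[0,0,0]]
    - [22,[0,0,-0.04],[0,0,0]]

```text
time: 8.77
tool_pos: [0.4592, 0.4118, 0.0176]
eef_rot: [[-0.008, 1.0, 0.001], [1.0, 0.008, 0.0], [0.0, 0.001, -1.0]]
wrist_force: [-0.2, -0.6, 4.2]
opening: 0.0279
grip_force: 59.9
```

Request:
drive_tool:
  commands:
    - [45,[0,0,0],[0,0,0]]
    - [60,[0,0,0],[0,0,0]]
    - [60,[0,0,0],[0,0,0]]
    - [60,[0,0,0],[0,0,0]]

```text
time: 9.1
tool_pos: [0.4588, 0.4113, 0.0164]
eef_rot: [[-0.008, 1.0, -0.0], [1.0, 0.008, -0.0], [-0.0, -0.0, -1.0]]
wrist_force: [-0.2, -0.5, 0.7]
opening: 0.06
grip_force: 0.0
```

Request:
drive_tool:
  commands:
    - [60,[0,0,0.5],[0,0,0]]
    - [60,[0,0,1.2],[0,0,0]]
    - [60,[0,0,2],[0,0,0]]
    - [75,[0,0,2.75],[0,0,0]]
    - [75,[0,0,2.75],[0,0,0]]

```text
time: 9.52
tool_pos: [0.461, 0.4148, 0.1328]
eef_rot: [[-0.008, 1.0, 0.008], [1.0, 0.008, 0.008], [0.008, 0.008, -1.0]]
wrist_force: [-0.8, 0.9, 0.3]
opening: 0.0748
grip_force: 0.0
```

Request:
drive_tool:
  commands:
    - [75,[3.97,-5.83,0],[0,0,0]]
    - [75,[3.97,-5.83,0],[0,0,0]]
    - [75,[3.97,-5.83,0],[0,0,0]]
    - [75,[3.97,-5.83,0],[0,0,0]]
    - [75,[3.97,-5.83,0],[0,0,0]]
    - [75,[3.97,-5.83,0],[0,0,0]]
    - [75,[3.97,-5.83,0],[0,0,0]]
    - [75,[3.97,-5.83,0],[0,0,0]]

```text
time: 10.18
tool_pos: [0.6226, 0.1681, 0.125]
eef_rot: [[0.005, 1.0, 0.002], [1.0, -0.005, -0.006], [-0.005, 0.002, -1.0]]
wrist_force: [0.2, 0.7, -0.4]
opening: 0.0747
grip_force: 0.0
```

Request:
drive_tool:
  commands:
    - [75,[0,0,0],[0,0,0]]
    - [75,[0,0,0],[0,0,0]]
    - [75,[0,0,0],[0,0,0]]

```text
time: 10.43
tool_pos: [0.6165, 0.1801, 0.1264]
eef_rot: [[-0.011, 1.0, -0.001], [1.0, 0.011, 0.001], [0.001, -0.001, -1.0]]
wrist_force: [0.2, 0.4, -0.9]
opening: 0.0751
grip_force: 0.0
```

```bash
python3 shot.py w5
```

```text
10.4333 [0.61651959 0.18008915 0.12641205] [-0.556 -0.189 -0.2   -0.069  0.158 -0.003  0.058] [  5.7  34.6 -37.   96.8  24.   56.7 -39.2]
```

View pics/w5.png

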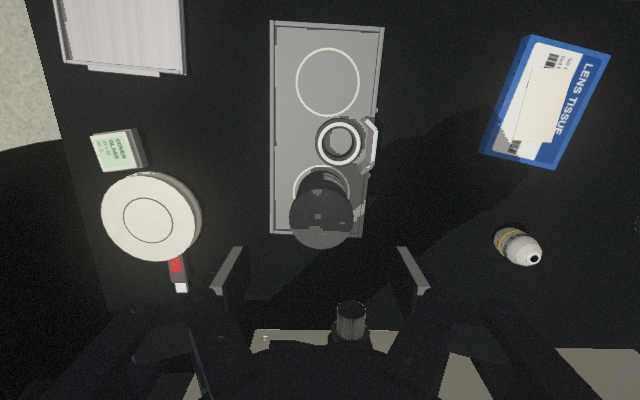

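View w5: empty bottle circle (327,82), ring lip (339,144), case cap (322,218), case circle (321,186), pedestal (150,216) with its dark circle at (148,220). I'll measure these.

Run:
```python
from meas import *
s,c=pickle.load(open('pics/w5.pkl','rb'));T=cam(c,s);f=c['frame'];s1,c1=V['w1'];T1=cam(c1,s1)
P1={'botcirc':(335.7,104.5),'lip':(343,142.9)}
for n,u,z,a in(('botcirc',(327,82),.004,(26,38,0)),('lip',(339,144),.025,(14,27,-1)),('casetop',(322,218),.076,(27,36,1)),('pedcirc',(148,220),.016,(20,30,-1)),('pedout',(150,216),.016,(42,56,-1))):
    try:
        e=circ(f,u,*a);print(n,e[0],e[1],e[2],onz(c,T,e[0],z),onz(c,T,u,z),tri([ray(c,T,e[0]),ray(c1,T1,P1[n])])[0] if n in P1 else '')
    except cv2.error:print(n,onz(c,T,u,z))
# cap extremes: left/right columns at row 218, z .076
for u in((289.5,217),(353.5,217)):print(onz(c,T,u,.076))
```

```text
botcirc [327.1485  81.7591] [62.2 66.9] 90 [0.6216 0.2797 0.004 ] [0.6215 0.2795 0.004 ] [0.6215 0.2792 0.0118]
lip [338.709  143.0683] [42.3 43.3] 90 [0.6318 0.2297 0.025 ] [0.6321 0.2289 0.025 ] [0.6312 0.2308 0.0339]
casetop [320.9058 215.9979] [64.3 66.8] 47 [0.617  0.1832 0.076 ] [0.6178 0.1817 0.076 ] 
pedcirc [147.5339 219.9992] [40.4 48.8] 45 [0.4499 0.1531 0.016 ] [0.4504 0.1531 0.016 ] 
pedout [148.976  215.5964] [88.  97.1] 80 [0.4521 0.1577 0.016 ] [0.4531 0.1573 0.016 ] 
[0.5939 0.1822 0.076 ]
[0.6409 0.1827 0.076 ]
```

Request:
drive_tool:
  commands:
    - [75,[0.02,0,-0.7],[0,0,0]]
    - [75,[0.02,0,-1.4],[0,0,0]]
    - [75,[0.02,0,-2.1],[0,0,0]]
    - [75,[0.02,0,-2.55],[0,0,0]]
    - [75,[0.02,0,-2.55],[0,0,0]]
    - [75,[0.02,0,-2.55],[0,0,0]]

```text
time: 10.98
tool_pos: [0.6174, 0.1795, 0.0241]
eef_rot: [[-0.01, 1.0, -0.002], [1.0, 0.01, 0.0], [0.0, -0.002, -1.0]]
wrist_force: [-0.2, -1.2, 0.6]
opening: 0.0749
grip_force: 0.0
```

Request:
drive_tool:
  commands:
    - [40,[0,0,0],[0,0,0]]
    - [40,[0,0,0],[0,0,0]]
    - [40,[0,0,0],[0,0,0]]
    - [40,[0,0,0],[0,0,0]]
    - [40,[0,0,0],[0,0,0]]
    - [40,[0,0,0],[0,0,0]]
    - [40,[0,0,0],[0,0,0]]

```text
time: 11.57
tool_pos: [0.6194, 0.1792, 0.0268]
eef_rot: [[-0.008, 1.0, 0.003], [1.0, 0.008, 0.001], [0.001, 0.003, -1.0]]
wrist_force: [-2.1, -0.2, 6.9]
opening: 0.0455
grip_force: 59.9
```

Request:
drive_tool:
  commands:
    - [40,[0,0,0.4],[0,0,0]]
    - [40,[0,0,0.9],[0,0,0]]
    - [40,[0,0,1.5],[0,0,0]]
    - [40,[0,0,1.5],[0,0,0]]
    - [40,[0,0,1.5],[0,0,0]]

```text
time: 11.98
tool_pos: [0.6195, 0.1785, 0.0865]
eef_rot: [[-0.008, 1.0, 0.004], [1.0, 0.008, 0.001], [0.001, 0.004, -1.0]]
wrist_force: [-0.3, -0.4, -1.7]
opening: 0.045
grip_force: 61.4
```

Request:
drive_tool:
  commands:
    - [40,[-0.4,0.4,0],[0,0,0]]
    - [40,[-1.0,0.95,0],[0,0,0]]
    - [40,[-1.7,1.6,0],[0,0,0]]
    - [40,[-2.4,2.25,0],[0,0,0]]
    - [40,[-3.1,2.9,0],[0,0,0]]
    - [40,[-3.7,3.45,0],[0,0,0]]
    - [40,[-4.1,3.85,0],[0,0,0]]
    - [40,[-4.1,3.85,0],[0,0,0]]

```text
time: 12.65
tool_pos: [0.4488, 0.3365, 0.0842]
eef_rot: [[-0.017, 1.0, -0.003], [1.0, 0.017, 0.002], [0.002, -0.003, -1.0]]
wrist_force: [0.1, -0.3, -1.3]
opening: 0.0456
grip_force: 61.5
```

Request:
drive_tool:
  commands:
    - [40,[0,0,0],[0,0,0]]
    - [40,[0,0,0],[0,0,0]]
    - [40,[0,0,-0.4],[0,0,0]]
    - [40,[0,0,-0.8],[0,0,0]]
    - [40,[0,0,-1.2],[0,0,0]]
    - [40,[0,0,-1.3],[0,0,0]]
    - [40,[0,0,-1.3],[0,0,0]]
    - [40,[0,0,-1.3],[0,0,0]]

```text
time: 13.32
tool_pos: [0.4552, 0.3316, 0.0326]
eef_rot: [[-0.006, 1.0, 0.0], [1.0, 0.006, -0.0], [-0.0, 0.0, -1.0]]
wrist_force: [0.1, 0.4, -1.2]
opening: 0.0456
grip_force: 61.4
```

Request:
drive_tool:
  commands:
    - [40,[0,0,-0.1],[0,0,0]]
    - [40,[0,0,-0.16],[0,0,0]]
    - [40,[0,0,-0.18],[0,0,0]]
    - [40,[0,0,-0.18],[0,0,0]]

```text
time: 13.65
tool_pos: [0.4549, 0.3323, 0.0259]
eef_rot: [[-0.008, 1.0, 0.001], [1.0, 0.008, 0.0], [0.0, 0.001, -1.0]]
wrist_force: [0.4, -0.9, 1.9]
opening: 0.0456
grip_force: 61.1
```

Request:
drive_tool:
  commands:
    - [55,[0,0,0],[0,0,0]]
    - [68,[0,0,0],[0,0,0]]
    - [68,[0,0,0],[0,0,0]]
    - [68,[0,0,0],[0,0,0]]

```text
time: 13.98
tool_pos: [0.4544, 0.3323, 0.0254]
eef_rot: [[-0.008, 1.0, 0.0], [1.0, 0.008, 0.0], [0.0, 0.0, -1.0]]
wrist_force: [0.1, -0.7, -1.8]
opening: 0.0675
grip_force: 0.0
```

Request:
drive_tool:
  commands:
    - [68,[0,0,0.5],[0,0,0]]
    - [68,[0,0,1.2],[0,0,0]]
    - [68,[0,0,2],[0,0,0]]
    - [68,[0,0,2.75],[0,0,0]]
    - [68,[0,0,2.75],[0,0,0]]

```text
time: 14.4
tool_pos: [0.4569, 0.3353, 0.1412]
eef_rot: [[-0.008, 1.0, 0.009], [1.0, 0.008, 0.007], [0.007, 0.009, -1.0]]
wrist_force: [-0.6, 1.5, 0.8]
opening: 0.068
grip_force: 0.0
```

Request:
drive_tool:
  commands:
    - [68,[4.44,-2.57,0],[0,0,8]]
    - [68,[4.44,-2.57,0],[0,0,8]]
    - [68,[4.44,-2.57,0],[0,0,8]]
    - [68,[4.44,-2.57,0],[0,0,8]]
    - [68,[4.44,-2.57,0],[0,0,8]]
    - [68,[4.44,-2.57,0],[0,0,8]]
    - [68,[4.44,-2.57,0],[0,0,8]]
    - [68,[4.44,-2.57,0],[0,0,8]]

```text
time: 15.07
tool_pos: [0.6324, 0.2284, 0.1341]
eef_rot: [[-0.748, 0.664, -0.002], [0.664, 0.748, 0.001], [0.002, -0.001, -1.0]]
wrist_force: [-0.4, -0.3, -1.2]
opening: 0.068
grip_force: 0.0
```

```bash
python3 -c "
from h import *
print(np.round(env.sense()['qpos'],1))"
```

```text
[  7.4  40.2 -47.6  91.7  32.3  62.8  -0.2]
```

Request:
drive_tool:
  commands:
    - [68,[0,0,0],[0,0,6.5]]
    - [68,[0,0,0],[0,0,6.5]]
    - [68,[0,0,0],[0,0,6.5]]
    - [68,[0,0,0],[0,0,6.5]]
    - [68,[0,0,0],[0,0,6.5]]
    - [68,[0,0,0],[0,0,6.5]]
    - [68,[0,0,0],[0,0,6.5]]
    - [68,[0,0,0],[0,0,6.5]]

```text
time: 15.73
tool_pos: [0.6316, 0.2297, 0.1351]
eef_rot: [[-0.999, 0.047, -0.0], [0.047, 0.999, -0.0], [0.0, -0.0, -1.0]]
wrist_force: [0.7, -0.2, 0.2]
opening: 0.0682
grip_force: 0.0
```

```bash
python3 shot.py w6
```

```text
15.7333 [0.63159592 0.2297262  0.13507009] [-0.164 -0.364  0.339 -0.149 -0.065  0.013  0.329] [ 11.6  43.7 -56.1  91.4  38.8  66.2  33.9]
```

View pics/w6.png

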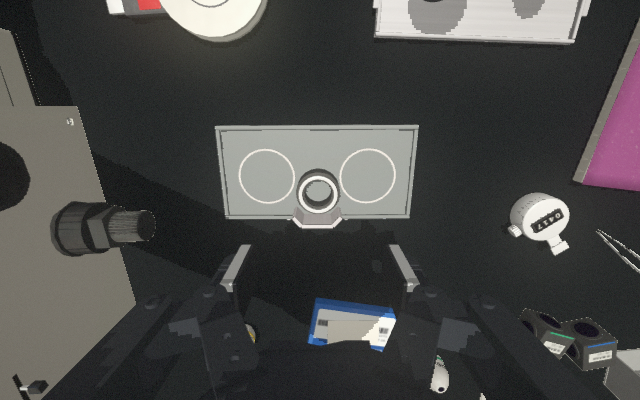

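View w6: both place circles clear at (267,176) and (368,175), ring lip (319,195), pedestal (214,0) and side tray (478,20).

Run:
```python
from meas import *
s,c=pickle.load(open('pics/w6.pkl','rb'));T=cam(c,s);f=c['frame'];s1,c1=V['w1'];T1=cam(c1,s1)
P1={'bot':(335.7,104.5),'lip':(343,142.9)}
for n,u,z,a in(('case',(267,176),.004,(23,34,0)),('bot',(368,175),.004,(23,34,0)),('lip',(319,194),.025,(13,24,-1))):
    e=circ(f,u,*a);print(n,e[0],e[1],e[2],onz(c,T,e[0],z),tri([ray(c,T,e[0]),ray(c1,T1,P1[n])]) if n in P1 else '')
```

```text
case [266.3493 175.8324] [51.8 55.5] 90 [0.6165 0.1788 0.004 ] 
bot [367.0851 175.439 ] [52.2 55.2] 90 [0.6208 0.2787 0.004 ] (array([ 0.6221,  0.2793, -0.0006]), [np.float64(0.00017649982914163826), np.float64(0.000176499829141438)])
lip [317.5899 193.9748] [37.  38.8] 90 [0.6311 0.2291 0.025 ] (array([0.6323, 0.2291, 0.0212]), [np.float64(7.5311414347888925e-06), np.float64(7.53114143483412e-06)])
```

Request:
drive_tool:
  commands:
    - [62,[0,0,-0.8],[0,0,0]]
    - [62,[0,0,-1.6],[0,0,0]]
    - [62,[0,0,-2.4],[0,0,0]]
    - [62,[0,0,-2.8],[0,0,0]]
    - [62,[0,0,-3.05],[0,0,0]]
    - [62,[0,0,-3.05],[0,0,0]]
    - [62,[0,0,-3.05],[0,0,0]]
    - [62,[0,0,-3.05],[0,0,0]]

```text
time: 16.45
tool_pos: [0.6331, 0.2305, 0.0154]
eef_rot: [[-0.999, 0.045, 0.003], [0.045, 0.999, 0.002], [-0.003, 0.002, -1.0]]
wrist_force: [0.2, -0.0, -0.2]
opening: 0.0619
grip_force: 0.0
```

Request:
drive_tool:
  commands:
    - [50,[0,0,-0.1],[0,0,0]]
    - [50,[0,0,-0.14],[0,0,0]]
    - [50,[0,0,-0.14],[0,0,0]]
    - [50,[0,0,-0.14],[0,0,0]]

```text
time: 16.78
tool_pos: [0.6322, 0.2294, 0.0081]
eef_rot: [[-0.999, 0.045, 0.0], [0.045, 0.999, 0.0], [-0.0, 0.0, -1.0]]
wrist_force: [0.2, -0.1, 0.5]
opening: 0.0498
grip_force: 0.0
```

Aligned, with no contact. Close.

Request:
drive_tool:
  commands:
    - [36,[0,0,0],[0,0,0]]
    - [36,[0,0,0],[0,0,0]]
    - [36,[0,0,0],[0,0,0]]
    - [36,[0,0,0],[0,0,0]]
    - [36,[0,0,0],[0,0,0]]

```text
time: 17.2
tool_pos: [0.6325, 0.2297, 0.0085]
eef_rot: [[-0.999, 0.044, 0.001], [0.044, 0.999, 0.001], [-0.001, 0.001, -1.0]]
wrist_force: [-0.9, -0.5, 5.4]
opening: 0.0388
grip_force: 60.8
```

Request:
drive_tool:
  commands:
    - [36,[0,0,0.2],[0,0,0]]
    - [36,[0,0,0.5],[0,0,0]]
    - [36,[0,0,0.9],[0,0,0]]
    - [36,[0,0,1.5],[0,0,0]]
    - [36,[0,0,2],[0,0,0]]
    - [36,[0,0,2],[0,0,0]]
    - [36,[0,0,2],[0,0,0]]

```text
time: 17.78
tool_pos: [0.6328, 0.23, 0.09]
eef_rot: [[-0.999, 0.044, 0.003], [0.044, 0.999, 0.001], [-0.003, 0.001, -1.0]]
wrist_force: [-0.8, 0.8, -1.4]
opening: 0.0388
grip_force: 60.4
```

```bash
python3 shot.py w7;python3 -c "
import cv2
w=cv2.imread('pics/w7.png');cv2.imwrite('pics/w7c.png',cv2.resize(w[150:330,200:440],None,fx=3,fy=3))"
```

```text
17.7833 [0.63283381 0.2299637  0.09000797] [-0.157  1.844  1.997  1.844  0.294  0.085 -0.095] [ 10.6  46.3 -54.1  93.3  41.5  62.3  32.2]
```

View pics/w7c.png

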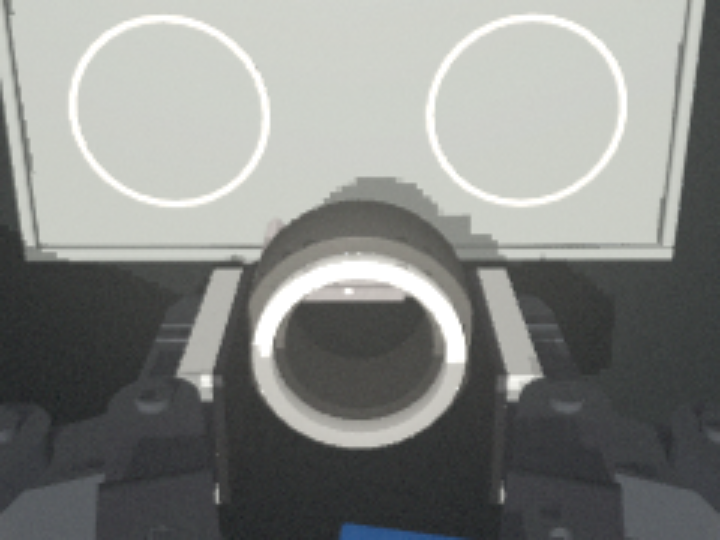

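The ring is held level between the pads, with the lip centre at full-image (320,267). I'll check its offset in the hand while going to the pedestal.

Request:
drive_tool:
  commands:
    - [36,[-0.4,-0.2,0.5],[0,0,0]]
    - [36,[-1.1,-0.5,1],[0,0,0]]
    - [36,[-1.8,-0.8,1],[0,0,0]]
    - [36,[-2.5,-1.1,1],[0,0,0]]
    - [36,[-3.2,-1.4,1],[0,0,0]]
    - [36,[-3.9,-1.7,1],[0,0,0]]
    - [36,[-4.52,-1.92,1],[0,0,0]]
    - [36,[-4.52,-1.92,1],[0,0,0]]

```text
time: 18.5
tool_pos: [0.4452, 0.1495, 0.1259]
eef_rot: [[-0.999, 0.043, -0.006], [0.043, 0.999, -0.006], [0.006, -0.006, -1.0]]
wrist_force: [-0.1, -0.8, -0.9]
opening: 0.0388
grip_force: 60.7
```

Request:
drive_tool:
  commands:
    - [36,[0,0,0],[0,0,0]]
    - [36,[0,0,0],[0,0,0]]
    - [36,[0,0,0],[0,0,0]]
    - [36,[0,0,0],[0,0,0]]

```text
time: 18.83
tool_pos: [0.452, 0.1531, 0.1276]
eef_rot: [[-0.999, 0.045, -0.0], [0.045, 0.999, 0.001], [0.0, 0.001, -1.0]]
wrist_force: [0.3, 0.8, -0.3]
opening: 0.0387
grip_force: 60.7
```

```bash
python3 shot.py w8
python3 - <<'E'
from meas import *
s,c=pickle.load(open('pics/w7.pkl','rb'));T=cam(c,s)
e=circ(c['frame'],(320,267.3),24,42,-1);print(e,onz(c,T,e[0],.1065)-s['tool_pos'],onz(c,T,(320,267.3),.1065)-s['tool_pos'])
E
```

```text
18.8333 [0.45202102 0.15307272 0.12763635] [ 0.098 -0.014 -0.156  0.12  -0.153 -0.013  0.024] [ 26.6  29.8 -64.2 117.7  33.8  53.4  31.4]
(array([319.2532, 267.1074]), array([63.7, 71.4]), 85) [-0.0016  0.0011  0.0165] [-0.0014  0.0015  0.0165]
```

View pics/w8.png

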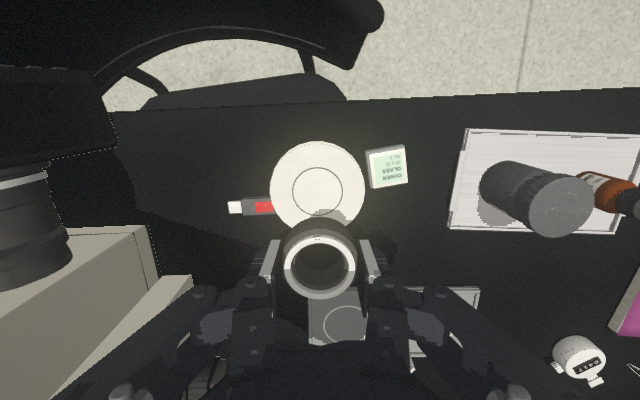

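View w8: pedestal outline about (317,186), dark circle (317,190), ring in hand at (320,267). Case and bottle stand upright in the side tray at (530,200) and (612,195). I'll measure the pedestal in this same camera attitude so the calibration bias cancels.

Run:
```python
from meas import *
s,c=pickle.load(open('pics/w8.pkl','rb'));T=cam(c,s);f=c['frame'];t=s['tool_pos']
g=cv2.cvtColor(f,cv2.COLOR_BGR2GRAY);x0,y0,x1,y1=262,135,372,245
for n,u,a in(('out',(317.5,187),(40,54,-1)),('circ',(317.5,190.5),(20,32,-1)),('ringhand',(320,267),(24,42,-1))):
    e=circ(f,u,*a);z=.016 if n!='ringhand' else t[2]+.0165
    p=onz(c,T,e[0],z);print(n,e,p,p-t)
s5,c5=pickle.load(open('pics/w5.pkl','rb'));T5=cam(c5,s5)
for n,a,b in(('out',0,(148.98,215.6)),):
    e=circ(f,(317.5,187),40,54,-1);print(tri([ray(c,T,e[0]),ray(c5,T5,b)]))
```

```text
out (array([316.9286, 188.0954]), array([94.8, 95.1]), 73) [0.4463 0.1522 0.016 ] [-0.0058 -0.0008 -0.1116]
circ (array([316.9793, 191.1558]), array([45.4, 47.4]), 75) [0.4493 0.1521 0.016 ] [-0.0028 -0.0009 -0.1116]
ringhand (array([319.1363, 267.6845]), array([62.6, 71.3]), 88) [0.4508 0.1541 0.1441] [-0.0012  0.001   0.0165]
(array([0.4478, 0.1533, 0.0087]), [np.float64(0.001379083711641199), np.float64(0.0013790837116412458)])
```

```bash
cat > m2.py <<'E'
from meas import *
from scipy.optimize import least_squares
def fitc(n,u,r0,r1,mode,R,z,lo,hi,inv=False):
    s,c=pickle.load(open(f'pics/{n}.pkl','rb'));T=cam(c,s);g=cv2.cvtColor(c['frame'],cv2.COLOR_BGR2GRAY).astype(np.float32)
    if inv:g=255-g
    th=np.radians(np.arange(lo,hi,3));r=np.arange(r0,r1,.25)
    X=(u[0]+np.outer(np.cos(th),r)).astype(np.float32);Y=(u[1]+np.outer(np.sin(th),r)).astype(np.float32)
    P=cv2.remap(g,X,Y,cv2.INTER_LINEAR);Q=P if mode==0 else np.gradient(P,axis=1)*mode
    k=Q.argmax(1);i=np.arange(len(th));W=np.array([onz(c,T,q,z)[:2] for q in zip(X[i,k],Y[i,k])])
    o=least_squares(lambda v:np.hypot(*(W-v[:2]).T)-v[2],[*W.mean(0),R],loss='soft_l1',f_scale=.0007)
    print(n,np.round(o.x*1e3,1),'expect R',R*1e3,'rms',np.round(np.median(abs(o.fun))*1e3,2));return o.x
E
python3 - <<'E'
from m2 import *
fitc('w8',(317,190.5),22,30,0,.024,.016,150,390,True)
fitc('w8',(317,187.5),42,54,-1,.045,.016,150,390)
fitc('w5',(148,220),20,31,0,.024,.016,0,360,True)
fitc('w5',(149,216),42,56,-1,.045,.016,60,260)
fitc('w1',(219,193.5),27,38,-1,.045,.016,90,270)
E
```

```text
w8 [449.8 152.1  23.3] expect R 24.0 rms 0.15
w8 [447.5 152.3  44.7] expect R 45.0 rms 0.36
w5 [449.9 152.4  23.3] expect R 24.0 rms 0.16
w5 [450.5 153.   44.9] expect R 45.0 rms 0.22
w1 [451.6 153.   46. ] expect R 45.0 rms 0.39
```

Request:
drive_tool:
  commands:
    - [36,[-0.04,-0.03,-0.7],[0,0,0]]
    - [36,[-0.04,-0.03,-1.4],[0,0,0]]
    - [36,[-0.04,-0.03,-2],[0,0,0]]
    - [36,[-0.04,-0.03,-2.4],[0,0,0]]
    - [36,[-0.04,-0.03,-2.55],[0,0,0]]
    - [36,[-0.04,-0.03,-2.55],[0,0,0]]
    - [36,[-0.04,-0.03,-2.55],[0,0,0]]
    - [36,[-0.04,-0.03,-2.55],[0,0,0]]

```text
time: 19.55
tool_pos: [0.4506, 0.152, 0.0267]
eef_rot: [[-0.999, 0.044, 0.002], [0.044, 0.999, 0.001], [-0.002, 0.001, -1.0]]
wrist_force: [-0.1, -0.3, -0.2]
opening: 0.0388
grip_force: 60.7
```

Request:
drive_tool:
  commands:
    - [36,[0,0,-0.08],[0,0,0]]
    - [36,[0,0,-0.13],[0,0,0]]
    - [36,[0,0,-0.13],[0,0,0]]
    - [36,[0,0,-0.13],[0,0,0]]

```text
time: 19.88
tool_pos: [0.4498, 0.1513, 0.0207]
eef_rot: [[-0.999, 0.045, 0.0], [0.045, 0.999, -0.0], [-0.0, -0.0, -1.0]]
wrist_force: [-0.7, -0.8, -0.8]
opening: 0.0387
grip_force: 60.7
```

Request:
drive_tool:
  commands:
    - [36,[0,0,-0.015],[0,0,0]]
    - [36,[0,0,-0.03],[0,0,0]]
    - [36,[0,0,-0.03],[0,0,0]]
    - [36,[0,0,-0.03],[0,0,0]]

```text
time: 20.22
tool_pos: [0.4498, 0.1514, 0.0204]
eef_rot: [[-0.999, 0.044, 0.001], [0.044, 0.999, -0.001], [-0.001, -0.001, -1.0]]
wrist_force: [-3.6, -1.8, 10.1]
opening: 0.0387
grip_force: 61.8
```

Request:
drive_tool:
  commands:
    - [36,[0,0,0.015],[0,0,0]]
    - [36,[0,0,0.02],[0,0,0]]
    - [55,[0,0,0.02],[0,0,0]]
    - [55,[0,0,0.02],[0,0,0]]
    - [55,[0,0,0.02],[0,0,0]]
    - [55,[0,0,0.02],[0,0,0]]

```text
time: 20.72
tool_pos: [0.4496, 0.1514, 0.02]
eef_rot: [[-0.999, 0.044, -0.0], [0.044, 0.999, 0.0], [0.0, 0.0, -1.0]]
wrist_force: [-0.2, 0.8, 1.3]
opening: 0.0551
grip_force: 0.0
```

Request:
drive_tool:
  commands:
    - [55,[0,0,0.5],[0,0,0]]
    - [55,[0,0,1.2],[0,0,0]]
    - [60,[0,0,2],[0,0,0]]
    - [60,[0,0,2.8],[0,0,0]]
    - [60,[0,0,2.8],[0,0,0]]
    - [60,[0,0,2.8],[0,0,0]]

```text
time: 21.22
tool_pos: [0.4507, 0.1516, 0.1336]
eef_rot: [[-0.999, 0.045, 0.003], [0.045, 0.999, 0.0], [-0.003, 0.001, -1.0]]
wrist_force: [-1.5, -0.5, -0.3]
opening: 0.0602
grip_force: 0.0
```

```bash
python3 shot.py w9;python3 -c "
import cv2
w=cv2.imread('pics/w9.png');cv2.imwrite('pics/w9c.png',cv2.resize(w[120:260,240:400],None,fx=4,fy=4))"
```

```text
21.2167 [0.45069294 0.15164517 0.13357673] [-1.169  1.982  2.414  2.348  0.496 -0.12  -0.272] [ 27.2  29.1 -64.7 117.8  33.1  53.6  32. ]
```

View pics/w9c.png

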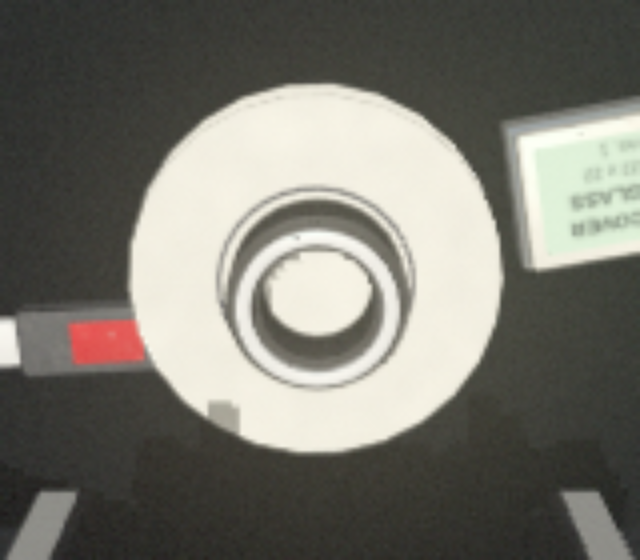

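The ring lies flat inside the dark circle: circle centre about (316,275) in the crop, ring base about (319,277), so within roughly 1 mm. Next I'll fetch the case, turning the hand back on the way.

Request:
drive_tool:
  commands:
    - [68,[0,0,0.3],[0,0,-8]]
    - [68,[0,0,0.3],[0,0,-8]]
    - [68,[0,1,0.3],[0,0,-8]]
    - [68,[0,1.5,0.3],[0,0,-8]]
    - [68,[0,2,0.3],[0,0,-8]]
    - [68,[0,2.5,0.3],[0,0,-8]]
    - [68,[0,2.5,0.3],[0,0,-8]]
    - [68,[0,2.5,0.3],[0,0,-8]]

```text
time: 21.93
tool_pos: [0.4484, 0.2522, 0.1428]
eef_rot: [[-0.637, 0.771, -0.002], [0.771, 0.637, -0.001], [0.0, -0.002, -1.0]]
wrist_force: [0.6, -0.7, -0.0]
opening: 0.0682
grip_force: 0.0
```

Request:
drive_tool:
  commands:
    - [75,[0.1,2.02,0],[0,0,-6.5]]
    - [75,[0.1,2.02,0],[0,0,-6.5]]
    - [75,[0.1,2.02,0],[0,0,-6.5]]
    - [75,[0.1,2.02,0],[0,0,-6.5]]
    - [75,[0.1,2.02,0],[0,0,-6.5]]
    - [75,[0.1,2.02,0],[0,0,-6.5]]
    - [75,[0.1,2.02,0],[0,0,-6.5]]
    - [75,[0.1,2.02,0],[0,0,-6.5]]

```text
time: 22.6
tool_pos: [0.4534, 0.3311, 0.143]
eef_rot: [[-0.01, 1.0, -0.001], [1.0, 0.01, -0.002], [-0.002, -0.001, -1.0]]
wrist_force: [-0.8, 0.4, -1.0]
opening: 0.0751
grip_force: 0.0
```

Request:
drive_tool:
  commands:
    - [75,[0,0,0],[0,0,0]]
    - [75,[0,0,0],[0,0,0]]
    - [75,[0,0,0],[0,0,0]]

```text
time: 22.85
tool_pos: [0.4537, 0.3318, 0.1439]
eef_rot: [[-0.009, 1.0, -0.0], [1.0, 0.009, -0.0], [-0.0, -0.0, -1.0]]
wrist_force: [0.6, 0.2, 0.2]
opening: 0.075
grip_force: 0.0
```

```bash
python3 shot.py w10
```

```text
22.85 [0.45371185 0.33184202 0.14388174] [-0.097 -0.198  0.018 -0.124 -0.02  -0.049 -0.172] [ -9.4  27.3 -40.7 106.9  21.7  53.8 -59.6]
```

View pics/w10.png

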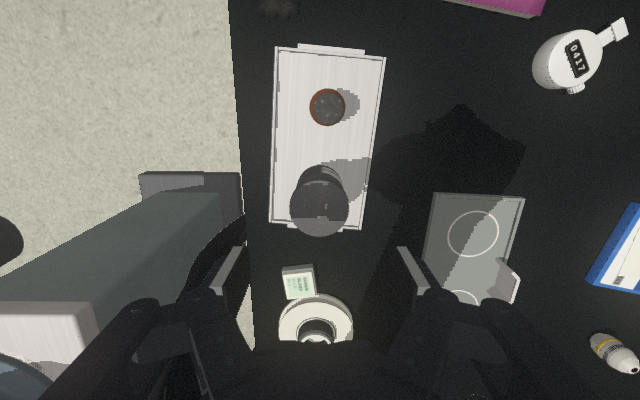

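Case at (319,205) and bottle at (327,107) stand upright in the side tray, and the fingers straddle the case symmetrically. Descend and grip.

Request:
drive_tool:
  commands:
    - [75,[0.03,0.01,-0.8],[0,0,0]]
    - [75,[0.03,0.01,-1.6],[0,0,0]]
    - [75,[0.03,0.01,-2.4],[0,0,0]]
    - [75,[0.03,0.01,-2.93],[0,0,0]]
    - [75,[0.03,0.01,-2.93],[0,0,0]]
    - [75,[0.03,0.01,-2.93],[0,0,0]]
    - [75,[0.03,0.01,-2.93],[0,0,0]]

```text
time: 23.48
tool_pos: [0.4555, 0.3336, 0.0283]
eef_rot: [[-0.008, 1.0, 0.002], [1.0, 0.008, 0.002], [0.002, 0.002, -1.0]]
wrist_force: [-0.5, -0.4, 1.1]
opening: 0.0748
grip_force: 0.0
```

Request:
drive_tool:
  commands:
    - [40,[0,0,0],[0,0,0]]
    - [40,[0,0,0],[0,0,0]]
    - [40,[0,0,0],[0,0,0]]
    - [40,[0,0,0],[0,0,0]]
    - [40,[0,0,0],[0,0,0]]
    - [40,[0,0,0],[0,0,0]]
    - [40,[0,0,0],[0,0,0]]

```text
time: 24.07
tool_pos: [0.4558, 0.3334, 0.0288]
eef_rot: [[-0.008, 1.0, 0.003], [1.0, 0.008, 0.002], [0.002, 0.003, -1.0]]
wrist_force: [-1.9, -0.0, 5.2]
opening: 0.0464
grip_force: 60.2
```

Request:
drive_tool:
  commands:
    - [40,[0,0,0.4],[0,0,0]]
    - [40,[0,0,0.9],[0,0,0]]
    - [40,[0,0,1.5],[0,0,0]]
    - [40,[0,0,1.5],[0,0,0]]
    - [40,[0,0,1.5],[0,0,0]]

```text
time: 24.48
tool_pos: [0.4557, 0.3332, 0.0887]
eef_rot: [[-0.008, 1.0, 0.003], [1.0, 0.008, 0.002], [0.002, 0.003, -1.0]]
wrist_force: [-0.2, -0.3, -0.3]
opening: 0.0463
grip_force: 61.6
```

Request:
drive_tool:
  commands:
    - [40,[0.4,-0.4,0],[0,0,0]]
    - [40,[1.0,-0.95,0],[0,0,0]]
    - [40,[1.7,-1.6,0],[0,0,0]]
    - [40,[2.4,-2.25,0],[0,0,0]]
    - [40,[3.1,-2.9,0],[0,0,0]]
    - [40,[3.7,-3.45,0],[0,0,0]]
    - [40,[4.05,-3.84,0],[0,0,0]]
    - [40,[4.05,-3.84,0],[0,0,0]]

```text
time: 25.15
tool_pos: [0.6204, 0.1718, 0.085]
eef_rot: [[0.002, 1.0, 0.0], [1.0, -0.002, -0.004], [-0.004, 0.0, -1.0]]
wrist_force: [-0.1, -0.8, -1.4]
opening: 0.0465
grip_force: 61.6
```

Request:
drive_tool:
  commands:
    - [40,[0,0,0],[0,0,0]]
    - [40,[0,0,0],[0,0,0]]
    - [40,[0,0,-0.4],[0,0,0]]
    - [40,[0,0,-0.8],[0,0,0]]
    - [40,[0,0,-1.2],[0,0,0]]
    - [40,[0,0,-1.3],[0,0,0]]
    - [40,[0,0,-1.3],[0,0,0]]
    - [40,[0,0,-1.3],[0,0,0]]

```text
time: 25.82
tool_pos: [0.6163, 0.1803, 0.0353]
eef_rot: [[-0.01, 1.0, -0.0], [1.0, 0.01, 0.001], [0.001, -0.0, -1.0]]
wrist_force: [0.6, -0.3, -1.4]
opening: 0.0467
grip_force: 61.6
```

Request:
drive_tool:
  commands:
    - [40,[0,0,0],[0,0,0]]
    - [40,[0,0,0],[0,0,0]]
    - [40,[0,0,0],[0,0,0]]

```text
time: 26.07
tool_pos: [0.6174, 0.1793, 0.0359]
eef_rot: [[-0.008, 1.0, 0.002], [1.0, 0.008, 0.0], [0.0, 0.002, -1.0]]
wrist_force: [0.1, -0.4, -1.6]
opening: 0.0462
grip_force: 61.6
```

Down about 6 mm to the floor, with a y nudge of +0.5 mm.

Request:
drive_tool:
  commands:
    - [40,[0,0.015,-0.07],[0,0,0]]
    - [40,[0,0.015,-0.14],[0,0,0]]
    - [40,[0,0.015,-0.15],[0,0,0]]
    - [40,[0,0.015,-0.15],[0,0,0]]
    - [40,[0,0.015,-0.15],[0,0,0]]

```text
time: 26.48
tool_pos: [0.6172, 0.1799, 0.0299]
eef_rot: [[-0.008, 1.0, 0.001], [1.0, 0.008, 0.0], [0.0, 0.001, -1.0]]
wrist_force: [-2.1, -0.2, 6.0]
opening: 0.0463
grip_force: 61.4
```

Request:
drive_tool:
  commands:
    - [55,[0,0,0],[0,0,0]]
    - [70,[0,0,0],[0,0,0]]
    - [70,[0,0,0],[0,0,0]]
    - [70,[0,0,0],[0,0,0]]

```text
time: 26.82
tool_pos: [0.6168, 0.1794, 0.0287]
eef_rot: [[-0.008, 1.0, -0.0], [1.0, 0.008, -0.0], [-0.0, -0.0, -1.0]]
wrist_force: [-0.4, -0.2, -0.9]
opening: 0.0703
grip_force: 0.0
```

Request:
drive_tool:
  commands:
    - [70,[0,0,0.5],[0,0,0]]
    - [70,[0,0,1.2],[0,0,0]]
    - [70,[0,0,2],[0,0,0]]
    - [70,[0,0,2.6],[0,0,0]]
    - [70,[0,0,2.6],[0,0,0]]
    - [70,[0,0,2.6],[0,0,0]]

```text
time: 27.32
tool_pos: [0.6177, 0.1799, 0.1344]
eef_rot: [[-0.008, 1.0, 0.003], [1.0, 0.008, 0.001], [0.001, 0.003, -1.0]]
wrist_force: [0.4, -0.1, -1.0]
opening: 0.07
grip_force: 0.0
```

Request:
drive_tool:
  commands:
    - [65,[-3.95,5.8,0],[0,0,0]]
    - [65,[-3.95,5.8,0],[0,0,0]]
    - [65,[-3.95,5.8,0],[0,0,0]]
    - [65,[-3.95,5.8,0],[0,0,0]]
    - [65,[-3.95,5.8,0],[0,0,0]]
    - [65,[-3.95,5.8,0],[0,0,0]]
    - [65,[-3.95,5.8,0],[0,0,0]]
    - [65,[-3.95,5.8,0],[0,0,0]]

```text
time: 27.98
tool_pos: [0.4514, 0.4184, 0.1322]
eef_rot: [[-0.02, 1.0, -0.005], [1.0, 0.02, 0.004], [0.004, -0.005, -1.0]]
wrist_force: [-0.1, 0.2, 0.6]
opening: 0.0651
grip_force: 0.0
```

Request:
drive_tool:
  commands:
    - [65,[0,0,0],[0,0,0]]
    - [65,[0,0,0],[0,0,0]]
    - [65,[0,0,0],[0,0,0]]

```text
time: 28.23
tool_pos: [0.46, 0.4095, 0.1317]
eef_rot: [[-0.005, 1.0, -0.001], [1.0, 0.005, -0.002], [-0.002, -0.001, -1.0]]
wrist_force: [-0.1, 0.2, -0.5]
opening: 0.065
grip_force: 0.0
```

```bash
python3 shot.py w11
python3 - <<'E'
from meas import *
s,c=pickle.load(open('pics/w11.pkl','rb'));T=cam(c,s);f=c['frame'];u=proj(c,T,(.459,.412,.065));print(u)
for z,r in((.065,.012),):
    e=circ(f,u,8,26,1);print(e,onz(c,T,e[0],z),s['tool_pos'])
E
```

```text
28.2333 [0.4600278  0.40947691 0.13172652] [ 0.644 -0.353 -0.12  -0.273 -0.212 -0.089 -0.044] [-17.6  32.7 -39.3 100.2  24.4  56.1 -66. ]
[318.9385 208.6733]
(array([318.235 , 207.2547]), array([30.4, 32.5]), 15) [0.4584 0.4132 0.065 ] [0.46   0.4095 0.1317]
```

Request:
drive_tool:
  commands:
    - [65,[-0.02,0.04,-0.8],[0,0,0]]
    - [65,[-0.02,0.04,-1.6],[0,0,0]]
    - [65,[-0.02,0.04,-2.4],[0,0,0]]
    - [65,[-0.02,0.04,-2.82],[0,0,0]]
    - [65,[-0.02,0.04,-2.82],[0,0,0]]
    - [65,[-0.02,0.04,-2.82],[0,0,0]]
    - [65,[-0.02,0.04,-2.82],[0,0,0]]

```text
time: 28.87
tool_pos: [0.4592, 0.4135, 0.0214]
eef_rot: [[-0.007, 1.0, 0.002], [1.0, 0.007, 0.002], [0.002, 0.002, -1.0]]
wrist_force: [-0.3, 1.0, -0.1]
opening: 0.0648
grip_force: 0.0
```

Request:
drive_tool:
  commands:
    - [22,[0,0,0],[0,0,0]]
    - [22,[0,0,0],[0,0,0]]
    - [22,[0,0,0],[0,0,0]]
    - [22,[0,0,0],[0,0,0]]
    - [22,[0,0,0],[0,0,0]]
    - [22,[0,0,0],[0,0,0]]
    - [22,[0,0,0],[0,0,0]]
    - [22,[0,0,0],[0,0,0]]

```text
time: 29.53
tool_pos: [0.4589, 0.4138, 0.0217]
eef_rot: [[-0.008, 1.0, 0.002], [1.0, 0.008, 0.001], [0.001, 0.002, -1.0]]
wrist_force: [-0.3, -0.6, 6.0]
opening: 0.0275
grip_force: 59.1
```

Request:
drive_tool:
  commands:
    - [22,[0,0,0.4],[0,0,0]]
    - [22,[0,0,0.9],[0,0,0]]
    - [22,[0,0,1.5],[0,0,0]]
    - [22,[0,0,1.5],[0,0,0]]
    - [22,[0,0,1.5],[0,0,0]]

```text
time: 29.95
tool_pos: [0.4586, 0.4139, 0.0816]
eef_rot: [[-0.008, 1.0, 0.002], [1.0, 0.008, 0.002], [0.002, 0.002, -1.0]]
wrist_force: [-0.4, -0.7, -0.9]
opening: 0.0274
grip_force: 59.3
```

Request:
drive_tool:
  commands:
    - [22,[0.4,-0.35,0],[0,0,0]]
    - [22,[1.0,-0.85,0],[0,0,0]]
    - [22,[1.7,-1.4,0],[0,0,0]]
    - [22,[2.4,-2.0,0],[0,0,0]]
    - [22,[3.1,-2.55,0],[0,0,0]]
    - [22,[3.7,-3.05,0],[0,0,0]]
    - [22,[4.06,-3.32,0],[0,0,0]]
    - [22,[4.06,-3.32,0],[0,0,0]]

```text
time: 30.62
tool_pos: [0.6245, 0.2739, 0.0778]
eef_rot: [[0.001, 1.0, 0.0], [1.0, -0.001, -0.004], [-0.004, 0.0, -1.0]]
wrist_force: [0.0, -0.9, -1.1]
opening: 0.0276
grip_force: 59.3
```

Request:
drive_tool:
  commands:
    - [22,[0,0,0],[0,0,0]]
    - [22,[0,0,0],[0,0,0]]
    - [22,[0,0,-0.4],[0,0,0]]
    - [22,[0,0,-0.8],[0,0,0]]
    - [22,[0,0,-1.2],[0,0,0]]
    - [22,[0,0,-1.3],[0,0,0]]
    - [22,[0,0,-1.3],[0,0,0]]
    - [22,[0,0,-1.3],[0,0,0]]

```text
time: 31.28
tool_pos: [0.62, 0.2806, 0.0273]
eef_rot: [[-0.008, 1.0, -0.001], [1.0, 0.008, -0.0], [-0.0, -0.001, -1.0]]
wrist_force: [-0.4, 0.5, -0.3]
opening: 0.0273
grip_force: 59.3
```

Request:
drive_tool:
  commands:
    - [22,[0,0,0],[0,0,0]]
    - [22,[0,0,0],[0,0,0]]
    - [22,[0,0,0],[0,0,0]]

```text
time: 31.53
tool_pos: [0.621, 0.2807, 0.029]
eef_rot: [[-0.008, 1.0, 0.001], [1.0, 0.008, 0.001], [0.001, 0.001, -1.0]]
wrist_force: [0.7, 0.3, 0.2]
opening: 0.0278
grip_force: 59.3
```

Request:
drive_tool:
  commands:
    - [22,[0,0.01,-0.07],[0,0,0]]
    - [22,[0,0.01,-0.14],[0,0,0]]
    - [22,[0,0.01,-0.16],[0,0,0]]
    - [22,[0,0.01,-0.16],[0,0,0]]
    - [22,[0,0.01,-0.16],[0,0,0]]

```text
time: 31.95
tool_pos: [0.6208, 0.281, 0.0228]
eef_rot: [[-0.008, 1.0, 0.001], [1.0, 0.008, 0.0], [0.0, 0.001, -1.0]]
wrist_force: [-0.5, -1.2, 5.3]
opening: 0.0275
grip_force: 59.9
```

Contact. Release, rise and back off for a check.

Request:
drive_tool:
  commands:
    - [45,[0,0,0],[0,0,0]]
    - [60,[0,0,0],[0,0,0]]
    - [60,[0,0,0],[0,0,0]]
    - [60,[0,0,0],[0,0,0]]

```text
time: 32.28
tool_pos: [0.6203, 0.2806, 0.0214]
eef_rot: [[-0.008, 1.0, -0.0], [1.0, 0.008, -0.0], [-0.0, -0.0, -1.0]]
wrist_force: [0.7, 0.5, -0.2]
opening: 0.0598
grip_force: 0.0
```

Request:
drive_tool:
  commands:
    - [60,[0,0,0.5],[0,0,0]]
    - [60,[0,0,1.2],[0,0,0]]
    - [60,[0,0,2],[0,0,0]]
    - [60,[0,0,3],[0,0,0]]
    - [60,[0,0,4],[0,0,0]]
    - [60,[0,0,4],[0,0,0]]
    - [60,[0,0,4],[0,0,0]]
    - [60,[0,0,4],[0,0,0]]

```text
time: 32.95
tool_pos: [0.6202, 0.2803, 0.1812]
eef_rot: [[-0.008, 1.0, -0.0], [1.0, 0.008, -0.001], [-0.001, -0.0, -1.0]]
wrist_force: [0.1, 0.2, -0.3]
opening: 0.0601
grip_force: 0.0
```

```bash
python3 shot.py w12;python3 -c "
import cv2,numpy as np
from plant import env
w=cv2.imread('pics/w12.png');t=env.capture('top')['frame']
a=cv2.resize(w[90:290,150:410],None,fx=2,fy=2);b=cv2.resize(t[110:290,270:430],None,fx=1.75,fy=1.75,interpolation=2)
b=cv2.copyMakeBorder(b,0,400-b.shape[0],0,0,0);cv2.imwrite('pics/w12c.png',np.hstack([a,b]))"
```

```text
32.95 [0.62015454 0.28029319 0.18123532] [-0.172  1.51   0.773  1.346  0.104  0.137 -0.006] [ -2.4  35.1 -38.9  88.4  23.5  64.9 -45.9]
```

View pics/w12c.png

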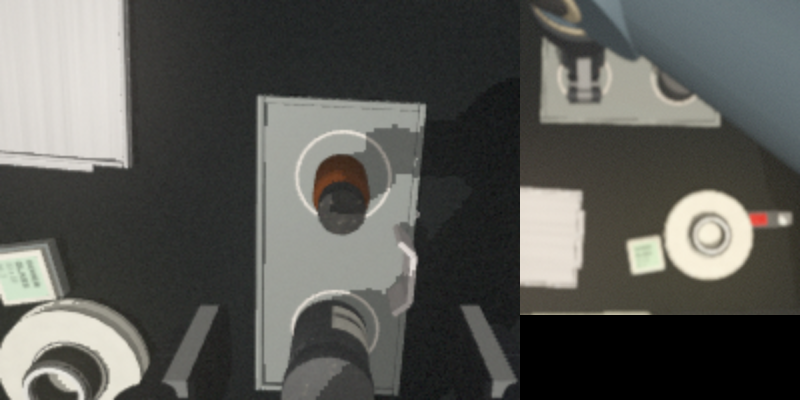

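All three are in place. The bottle base centre is about (342,180) in its circle (344,176), the case base is concentric with its circle to about 1 mm, and the ring is centred on the pedestal.

Request:
drive_tool:
  commands:
    - [60,[0,0,1],[0,0,0]]
    - [60,[0,0,1],[0,0,0]]
    - [60,[0,0,1],[0,0,0]]
    - [60,[0,0,1],[0,0,0]]
    - [60,[0,0,1],[0,0,0]]
    - [60,[0,0,1],[0,0,0]]

```text
time: 33.55
tool_pos: [0.6199, 0.2802, 0.22]
eef_rot: [[-0.008, 1.0, -0.002], [1.0, 0.008, -0.001], [-0.001, -0.003, -1.0]]
wrist_force: [-0.6, -0.7, -0.9]
opening: 0.0604
grip_force: 0.0
```

```bash
python3 -c "
from plant import env
print(env.finish_job())"
```

```text
the job is handed in; nothing more can be done
None
```

The job is handed in after about 34 s of robot time (no verdict came back): in the last pictures the ring lies flat within about 1 mm of the pedestal's middle, and the case and bottle stand upright on their marked places, within about 1 mm and 3 mm.

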